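# Brush out the portion hopper and test its sprung gate

## Task

Clean the portion hopper on the counter: take the long brush from its crock, move it right down to the bottom of the hopper and up until its head is at least half out of the rim, twice, and stand it back in the crock. Then pull the hopper's spring-loaded gate half way open by its upright tab, to the long middle mark, and finish holding it there: do not let go, as the spring would shut it. Leave the other things on the counter where they are.

Things in the scene. Friction and masses are not known exactly. Their poses are not given: they have to be found in the camera images.
- hopper: Portion hopper's fixed housing: 150 x 150 mm steel base and deck on posts, a round white open-topped tube on it, and two dark guide rails (tops 50 mm up, 80 mm wide over both) running out along its -y axis to a foot 230 mm from the tube's axis. Origin on the counter under the tube's axis; z up; the gate opens towards its -y.
- hopper_floor (a point): Centre of the hopper tube's floor, 50 mm above the counter (a 46 mm square outlet in the deck, closed by the gate 7 mm lower). The tube is 82 mm wide inside (radius 41 mm, wall 3 mm) and 85 mm deep; axes as the housing's.
- hopper_mouth (a point): Centre of the hopper's open rim, 135 mm above the counter, flared to 106 mm outside diameter, 100 mm inside.
- gate (a joint): Opening of the sliding gate in m: 0 shut (where its spring keeps it), 0.060 fully open at the end stop, 0.030 half open. The spring resists opening with about 3 N at shut, 9 N at half and 15 N at fully open, plus 0.4 N of friction, and shuts the gate when it is let go.
- gate_tab (a point): Grip point of the gate's upright black tab, 95 mm above the counter; when shut, 140 mm from the tube's axis along the housing's -y, along which it moves. Axes as the housing's. The tab is 14 mm thick along y, 34 mm wide along x, top at 115 mm, on a flat blade 43 mm up. A steel pointer at its foot passes three raised marks beside the +x rail: shut, half (the long one), open.
- half_mark (a point): Where the tab's grip point is when the gate is exactly half open (fixed on the housing, 170 mm from the tube's axis along its -y, 95 mm above the counter, above the long middle mark).
- brush: Long cleaning brush, 190 mm overall, about 70 g, standing upright in the crock with its head down. Round bristle head 44 mm in diameter from 0 to 55 mm, tapering to 62 mm; thin 8 mm steel stem to 100 mm; round wooden handle 18 mm in diameter from 100 to 190 mm. Origin at the centre of the head's lower end; z along the brush towards the handle.
- brush_tip (a point): The centre of the lower end of the brush's head (the brush's origin).
- brush_grip (a point): A point on the axis of the brush's wooden handle, 150 mm from the lower end.
- crock: White ceramic cup without a handle that holds the brush: rim 84 mm in outside diameter, 75 mm tall, walls 5 mm, its inner floor 6 mm up and narrower than the rim. Loose, 0.8 kg. Origin at the centre of its underside, z up.
- mug: White mug with a handle, 80 mm in diameter, 95 mm tall. Bystander: leave it where it stands. Origin at the centre of its underside, z up.
- jar: Jar with a steel cap, 72 mm in diameter, 100 mm tall. Bystander: leave it where it stands. Origin at the centre of its underside, z up.
- bottle: Clear water bottle, 62 mm in diameter, 205 mm tall. Bystander: leave it where it stands. Origin at the centre of its underside, z up.
- terminal: Payment terminal lying on the counter, 75 x 150 mm, 46 mm high. Bystander: leave it where it stands. Origin at the centre of its underside, z up.
- cups: Stack of paper cups, 83 mm in diameter, 142 mm tall. Bystander: leave it where it stands. Origin at the centre of its underside, z up.
- tub: Closed round plastic tub, 96 mm in diameter, 60 mm tall. Bystander: leave it where it stands. Origin at the centre of its underside, z up.
There are look-alikes about, which are no part of the job. Leave any green look-alike of the brush alone.

How it is judged (in metres and radians):
On the way, in this order (a step that is already met when the one before it is completed fails the run):
1. the brush's lower end is at the bottom of the hopper (within 25 mm of its floor) (horizontal distance between brush_tip and hopper_floor below 0.04 m and z of brush_tip in the frame of hopper_floor below 0.025 m), for 0.05 s.
2. it is drawn up, its lower end 45 mm or more above the floor (horizontal distance between brush_tip and hopper_floor below 0.04 m and z of brush_tip in the frame of hopper_floor above 0.045 m), for 0.05 s.
3. it is at the bottom a second time (all of step 1), for 0.05 s.
4. it is drawn up a second time (all of step 2), for 0.05 s.
5. the brush stands in the crock again, let go (horizontal distance between brush_tip and crock below 0.032 m and z of brush_tip in the frame of crock below 0.025 m and angle between brush's own z axis and vertical below 0.55 rad and contact force between the fingers and brush below 0.05 N and linear speed of brush below 0.05 m/s), for 0.2 s.
6. the gate is held half open by the fingers (value of joint gate between 0.024 and 0.036 m and velocity of joint gate between -0.02 and 0.02 m/s and contact force between the fingers and hopper above 4 N), for 0.3 s.
At the end, for the whole second after the job is handed in: The fingers hold the gate (contact over 4 N) at rest at half travel, 30 mm open within 6 mm, and the brush stands, released and at rest, head down in the upright crock (all of step 5 and all of step 6 and angle between crock's own z axis and vertical below 0.1 rad); the arm keeps its last pose, push and grip.
It fails at once if a bystander (mug, jar, bottle, terminal, cups, tub) is shoved more than 40 mm or tipped over (distance of any of mug, jar, bottle, terminal, cups, tub from where it was at the start of the episode above 0.04 m or angle between any of mug, jar, bottle, terminal, cups, tub's own z axis and vertical above 0.5 rad).
It fails at once if the crock is shoved more than 40 mm or tipped over (distance of crock from where it was at the start of the episode above 0.04 m or angle between crock's own z axis and vertical above 0.5 rad).
It also fails if it takes over 64 s, if anything falls off the work surface, if the arm or the gripper's body presses on something with over 40 N, if the wrist force passes 120 N, or if a joint passes its speed limit or range.

## Robot

A 6-joint arm with a two-finger parallel gripper is mounted at the origin on the work surface. World frame = base frame: x ahead of the robot, y to its left, z up, the work surface at z = 0. Lengths are in mm, angles in rad, forces in N, time in s.
With the tool pointing down it reaches from about 275 to 750 mm from the base axis. Payload 10.2 kg.
Tool frame: the origin (TCP) lies between the finger pads; the fingertips stand 11 mm ahead of it and the grasp point (between the pads) lies 8 mm behind it (ctrl.tip_extent is the distance from the TCP to the fingertips, in mm); z points along the fingers, y is the direction in which the jaws open and shut (so a half turn about z gives the same grasp; the last joint's range is limited). The gripper opens to 85 mm and grips with 20 to 120 N. Pads are 22 mm wide; open, the fingers measure 114 mm over their backs; the gripper's body (76 mm by 85 mm) begins 54 mm behind the grasp point. The pads swing forward as they close: fully open they stand 13 mm farther back than shut.
Start: joints at [-1.434, 0.313, 1.498, -0, 1.331, -0.223], TCP at [184.833, -491.394, 242.294] pointing down, gripper open.
Joint ranges: [-2.94, 2.94], [-0.97, 2.17], [0.19, 2.56], [-1.23, 4.37], [0.02, 3.11], [-2.88, 2.88]. Speed limits (rad/s): [2.39, 2.39, 3.01, 3.14, 3.14, 3.14].

## Interface

Orientations are given as a unit quaternion [w, x, y, z].
In Python, from rig import ctrl gives the robot as it stands.
- The arm moves only by the tool apply_moves, never from a script. Its argument "commands" is a list of rows, each a list of 5 numbers: the finger opening in cm, from 0 to 8.54, then the shift along the tool's x, y, z in cm, then the turn about the tool's z in rad. In form: [[jaw, dx, dy, dz, roll], ...]. A call has 1 to 12 rows; each row shifts and turns the commanded pose from where the row before left it, along the tool's axes as they then stand; what a row does not reach is not made up. A row lasts 1/12 s, in which the tool goes at most 41.7 mm and 7.16 degrees, less where a joint would pass 70% of its speed; a pose out of reach is approached as far as the arm can. A call with a gripper value outside its range is refused whole. The fingers move at their own pace and stop on an object; "squeeze" is the grip in N (left out, the last holds). Time passes only in rows, so rows that do not move let the fingers close. It gives the time, the measured TCP pose, the force and the opening at its end, in the units of the state.
- ctrl.sense(): the state, without advancing time (a new reading comes with each control period).
- ctrl.capture(name): name is "side" or "top"; returns the picture (384x512x3 uint8, red, green, blue); there is no depth.
- ctrl.camera_info(name): a dict with "fov_y" (degrees; the focal length in pixels is half the picture's height over the tangent of half this angle, whatever the lens; pixels are square), "cx", "cy" (the principal point, pixels), "camera_from_world" (4x4, takes a point from world to camera coordinates). Camera axes: x right, y down, z forward; pixel columns grow to the right and rows downward; lengths in mm; the calibration is good to about 2 mm. A picture is of the moment at which its call begins. camera_info takes no time and is no camera call.
- ctrl.finish_job(): hands the job in, once; it reports no verdict.
The state is a dict: "time_s": time; "joints": joint angles; "dq": joint speeds; "tau": joint torques, N m; "eef_pos": TCP position; "ee_rot": TCP orientation; "force": force on the tool from outside, world axes, zero at the start; "wrist_torque": the same for the moment, N m; "grip_width": opening from 0.0 (shut) to 1.0 (fully open).
Only numpy, scipy, OpenCV 4.12 (cv2) and the standard library are available. Lean on these libraries where they do the work, as an engineer would, in place of code of your own. Each camera call takes 0.05 s, during which the arm holds its last target.

## Working session

There is one attempt and no reset: what is moved stays moved. The work goes in short steps, Python scripts to look and compute and a tool call to move; the robot and the scene stay as the last step left them, time stands still between calls to the robot, and variables do not carry over. Pictures are saved under pics/ and viewed, and the job is handed in when it is done.

Besides the shell and the picture viewer there is one more tool, called by a JSON object that holds its "method" and its "body". apply_moves: Moves the arm, as the interface text tells. Its arguments: {"type":"object","properties":{"commands":{"type":"array"},"squeeze":{"type":"number"}},"required":["commands"]}

```bash
ls; mkdir -p pics; python3 - <<'E'
from rig import ctrl
import cv2
s=ctrl.sense();print({k:s[k] for k in ['time_s','eef_pos','ee_rot','grip_width','force']})
for n in ['side','top']:
    im=ctrl.capture(n);cv2.imwrite(f'pics/{n}0.png',im[:,:,::-1]);print(n,ctrl.camera_info(n))
E
```

```text
pics
{'time_s': 0.0, 'eef_pos': array([ 184.78477179, -491.13836649,  241.74759911]), 'ee_rot': array([-6.41205154e-04,  9.83864898e-01,  1.78911853e-01,  3.12793230e-05]), 'grip_width': 0.9999062177793406, 'force': array([ 0.02430027,  0.19887809, -0.64820978])}
side {'fov_y': 46.04293376204071, 'cx': 254.23706405223615, 'cy': 194.22336311108546, 'camera_from_world': array([[ 9.78569115e-01, -2.05684083e-01, -9.82573996e-03,
        -5.67768121e+02],
       [-1.14613265e-01, -5.04403953e-01, -8.55827349e-01,
         1.37588412e+02],
       [ 1.71073921e-01,  8.38612372e-01, -5.17168254e-01,
         1.31814881e+03],
       [ 0.00000000e+00,  0.00000000e+00,  0.00000000e+00,
         1.00000000e+00]])}
top {'fov_y': 46.22159404795654, 'cx': 262.0913716865401, 'cy': 191.8331852598354, 'camera_from_world': array([[-2.51461704e-02, -9.99657553e-01, -7.24204317e-03,
        -2.37642796e+01],
       [-9.84078202e-01,  2.60280067e-02, -1.75819896e-01,
         6.04673898e+02],
       [ 1.75948183e-01,  2.70553974e-03, -9.84395712e-01,
         1.41018156e+03],
       [ 0.00000000e+00,  0.00000000e+00,  0.00000000e+00,
         1.00000000e+00]])}
```

View pics/side0.png

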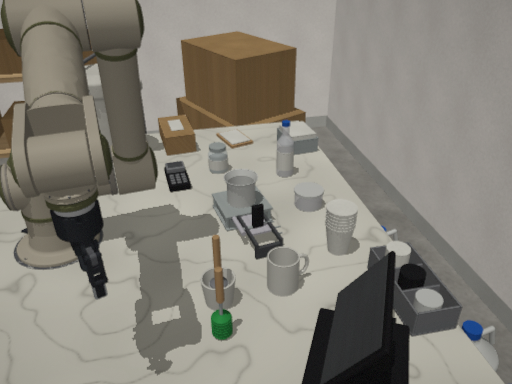

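View pics/top0.png

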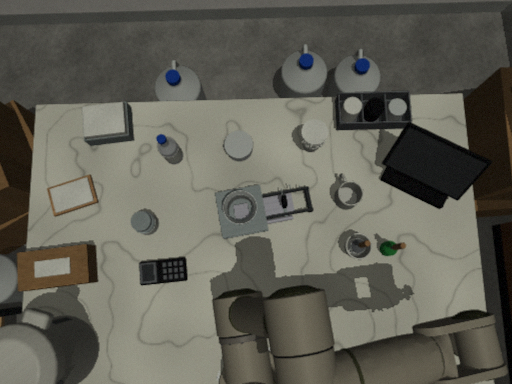

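```bash
cat > h.py <<'E'
import numpy as np, cv2
from rig import ctrl
def K(n):
    i=ctrl.camera_info(n); f=192/np.tan(np.radians(i['fov_y'])/2); return i,f
def proj(n,P):
    i,f=K(n); c=i['camera_from_world']@np.append(P,1); return np.array([i['cx']+f*c[0]/c[2], i['cy']+f*c[1]/c[2]])
def ray(n,u,v):
    i,f=K(n); M=i['camera_from_world']; R=M[:3,:3]; o=-R.T@M[:3,3]; d=R.T@np.array([(u-i['cx'])/f,(v-i['cy'])/f,1]); return o,d
def atz(n,u,v,z):
    o,d=ray(n,u,v); return o+d*(z-o[2])/d[2]
def tri(uv1,uv2):
    o1,d1=ray('side',*uv1); o2,d2=ray('top',*uv2)
    A=np.stack([d1,-d2],1); t=np.linalg.lstsq(A,o2-o1,rcond=None)[0]
    p,q=o1+d1*t[0],o2+d2*t[1]; return (p+q)/2, np.linalg.norm(p-q)
def crop(src,dst,x,y,w,h,s):
    im=cv2.imread(src)[y:y+h,x:x+w]; im=cv2.resize(im,None,fx=s,fy=s,interpolation=cv2.INTER_CUBIC)
    for k in range(0,w,10):
        cv2.line(im,(k*s,0),(k*s,6 if (x+k)%50 else 14),(0,0,255),1)
    cv2.imwrite(dst,im)
E
```

```text
(no output)
```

The side view shows the crock near (220,288) with a wooden handle at (217,250). A green-headed brush stands beside it at (221,310). The hopper is at (241,195), with its tab at (258,215). In the top view the crock is at (357,244), the green brush at (392,247), the tube at (240,207) and the tab at (284,200). I'll enlarge these.

```bash
python3 - <<'E'
from h import *
crop('pics/side0.png','pics/s_br.png',180,225,100,120,6)
crop('pics/top0.png','pics/t_br.png',330,215,100,60,8)
crop('pics/side0.png','pics/s_ho.png',200,160,100,100,6)
crop('pics/top0.png','pics/t_ho.png',205,170,120,75,6)
E
```

```text
(no output)
```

View pics/s_br.png

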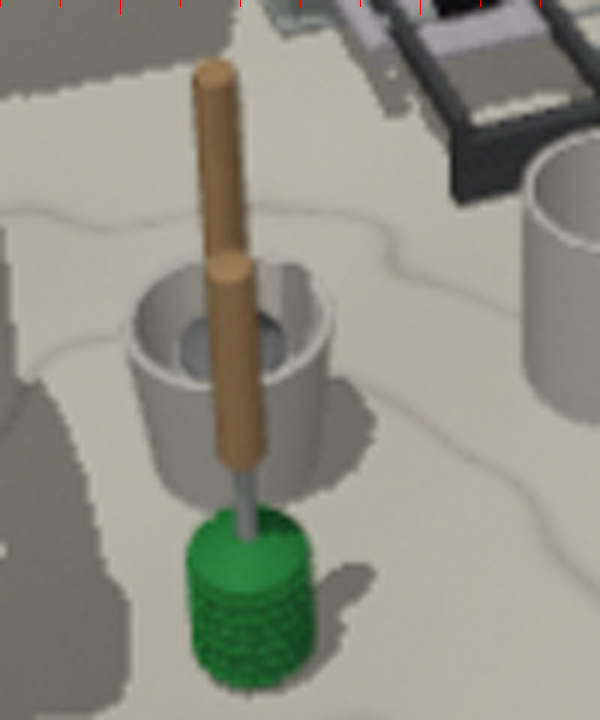

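View pics/t_br.png

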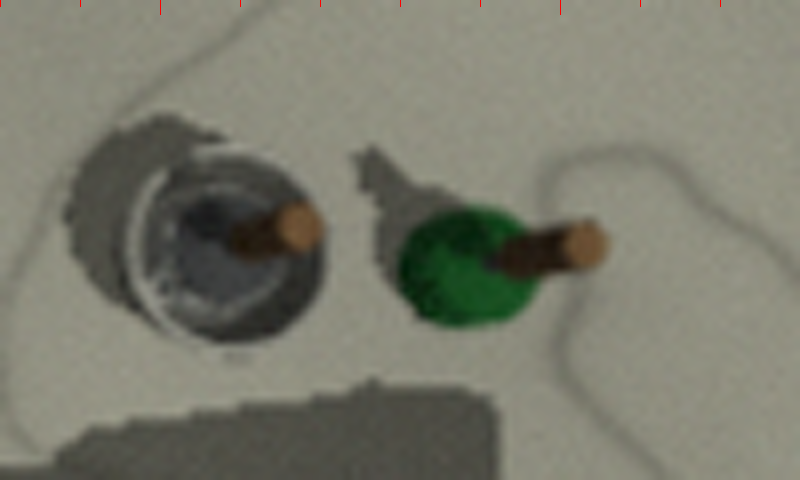

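View pics/s_ho.png

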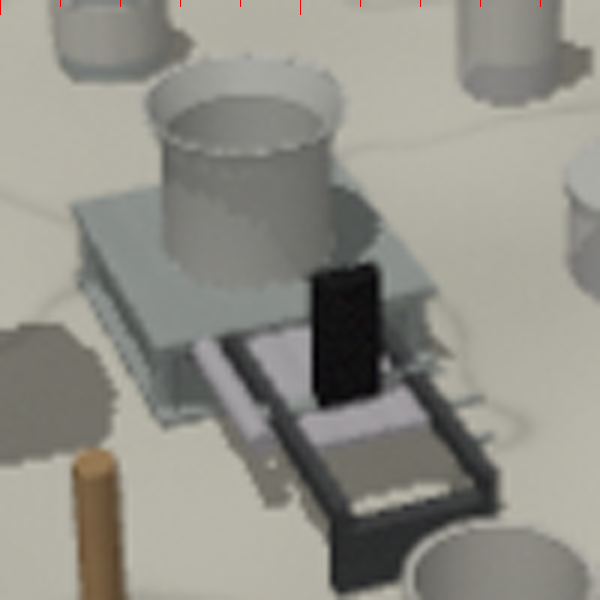

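View pics/t_ho.png

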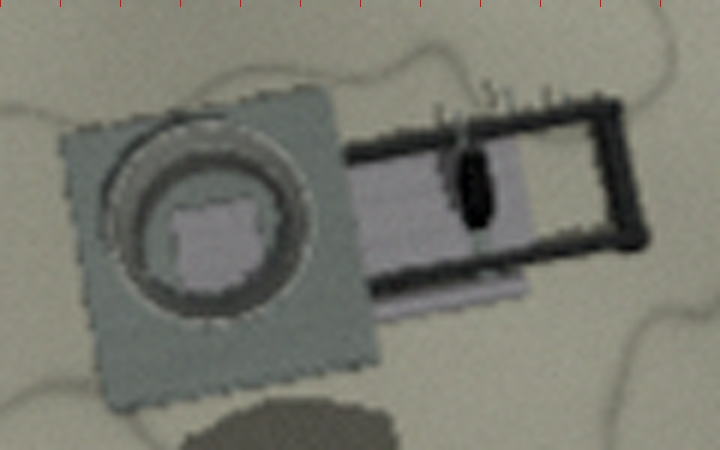

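```bash
python3 - <<'E'
from h import *
np.set_printoptions(precision=1,suppress=True)
T=lambda x,y,x0,y0,s:(x0+x/s,y0+y/s)
print('brush top',tri(T(216,73,180,225,6),T(300,228,330,215,8)))
print('green top',tri(T(231,265,180,225,6),T(585,245,330,215,8)))
print('crock',tri(T(231,323,180,225,6),T(226,243,330,215,8)),atz('top',*T(226,243,330,215,8),75),atz('side',*T(231,323,180,225,6),75))
print('mouth',tri(T(245,105,200,160,6),T(208,220,205,170,6)),atz('top',*T(208,220,205,170,6),135),atz('side',*T(245,105,200,160,6),135))
d=[atz('top',*T(x,y,205,170,6),50) for x,y in [(62,135),(325,88),(378,360),(115,408)]]
print('deck',np.array(d),np.mean(d,0),[np.linalg.norm(d[i]-d[i-1]) for i in range(4)])
f=[atz('top',*T(x,y,205,170,6),50) for x,y in [(617,103),(645,245)]];print('foot',np.array(f),np.linalg.norm(f[0]-f[1]),np.mean(f,0))
print('tab',atz('top',*T(477,188,205,170,6),115), tri(T(346,268,200,160,6),T(477,188,205,170,6)))
for p in [(d[1]+d[0])/2-(d[2]+d[3])/2,d[0]-d[1],d[3]-d[2],f[0]-f[1]]: print(np.degrees(np.arctan2(p[1],p[0])))
E
```

```text
brush top (array([ 422. , -339.2,  192. ]), np.float64(3.6152955102610598))
green top (array([ 413.2, -442.3,  187.3]), np.float64(2.949983206975513))
crock (array([ 422.7, -337.7,   68.6]), np.float64(1.2463359760660424)) [ 421.7 -336.3   75. ] [ 422.6 -344.9   75. ]
mouth (array([546.2,  30.3, 129. ]), np.float64(0.32806025056505933)) [545.1  30.  135. ] [544.5  19.6 135. ]
deck [[606.3 113.2  50. ]
 [628.5 -30.4  50. ]
 [479.5 -55.2  50. ]
 [457.5  85.9  50. ]] [542.9  28.4  50. ] [np.float64(151.3265724429103), np.float64(145.3156692666319), np.float64(151.1072749585675), np.float64(142.81622263630103)]
foot [[ 616.  -189.    50. ]
 [ 537.8 -200.7   50. ]] 79.10870779261012 [ 576.9 -194.9   50. ]
tab [ 561.1 -108.2  115. ] (array([ 564.8, -108.7,  114.2]), np.float64(7.0581971297775645))
9.921541477095698
98.7999018031837
98.86826734067348
8.524532836901408
```

The brush to take is the one in the crock: grey head, wooden handle top at side (216,237) and top (367,243). The other candidate has a green head and stands on the counter, at side (221,323) and top (388,248), so I'll leave it alone. Sizes and heights fit: the deck measures about 150 mm, the foot 79 mm wide, and the brush top is at z≈192 where 196 is expected. Next I'll check the brush's tilt.

```bash
python3 - <<'E'
from h import *
np.set_printoptions(precision=1,suppress=True)
im=cv2.imread('pics/top0.png')
B=np.array([422.5,-337,0])
pts=[]
a=atz('top',330+(300.5)/8-.5,215+228.5/8-.5,196); print('top at 196',a)
for tip in [(a[0],a[1]),(422,-337)]:
    print('upright', [ (proj(c,np.array([tip[0],tip[1],z]))).round(1) for c in ('top','side') for z in (6,68,106,196)])
c=cv2.resize(im[225:265,340:380],None,fx=16,fy=16,interpolation=cv2.INTER_CUBIC)
for z,col in ((6,(255,0,0)),(68,(0,255,0)),(106,(0,255,255)),(196,(0,0,255))):
    p=proj('top',np.array([a[0],a[1],z])); cv2.circle(c,tuple(int(v) for v in ((p-[340,225]+.5)*16)),5,col,-1)
cv2.imwrite('pics/tilt.png',c)
E
```

```text
top at 196 [ 421.2 -337.   196. ]
upright [array([354.2, 246.7]), array([358. , 245.7]), array([360.5, 244.9]), array([367.1, 243.1]), array([218.9, 298.2]), array([217.6, 278.9]), array([216.8, 266.6]), array([214.6, 235.3])]
upright [array([354.2, 246.5]), array([358. , 245.4]), array([360.5, 244.7]), array([367.1, 242.8]), array([219.2, 298.2]), array([217.9, 278.9]), array([217.1, 266.5]), array([215. , 235.3])]
```

View pics/tilt.png

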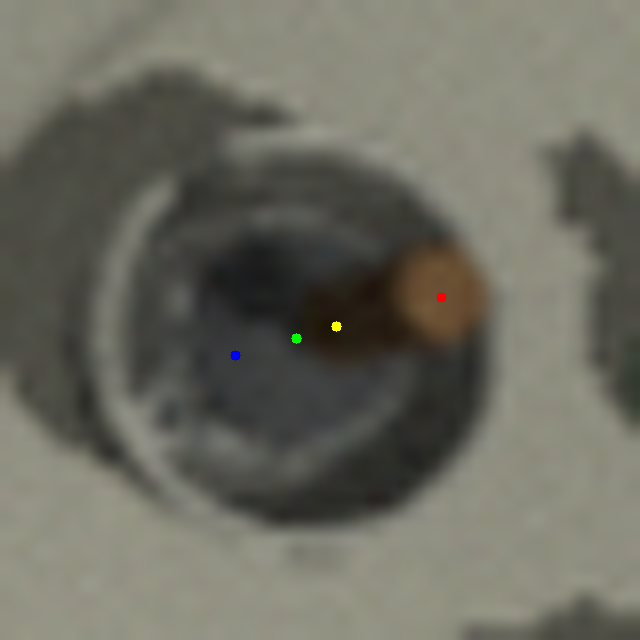

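{"method": "apply_moves", "body": {"commands": [[6,0,0,0,0.1],[6,0,0,0,0.108],[6,2.57,-1.17,0,0],[6,2.57,-1.17,0,0],[6,2.57,-1.17,0,0],[6,2.57,-1.17,0,0],[6,2.57,-1.17,0,0],[6,2.57,-1.17,0,0],[6,2.57,-1.17,0,0],[6,2.57,-1.17,0,0],[6,2.57,-1.17,0,0],[6,2.57,-1.17,0,0]], "squeeze": 50}}

```text
time_s: 1.1
eef_pos: [422.2, -335.8, 242.0]
ee_rot: [-0.0, 0.997, 0.076, -0.0]
force: [-0.4, -0.7, -0.9]
grip_width: 0.707
```

```bash
cat >> h.py <<'E'
def to(x,y,z):
    # remaining shift in tool axes (cm)
    from scipy.spatial.transform import Rotation as R
    s=ctrl.sense(); q=s['ee_rot']; r=R.from_quat(q,scalar_first=True)
    d=r.inv().apply(np.array([x,y,z])-s['eef_pos'])/10
    xa=r.apply([1,0,0]); print('t',round(s['time_s'],2),'pos',s['eef_pos'].round(1),'yaw',np.degrees(np.arctan2(xa[1],xa[0])).round(2),'zaxis',r.apply([0,0,1]).round(3),'F',s['force'].round(1),'grip mm',round(85.4*s['grip_width'],1),'shift cm',d.round(2)); return d
E
python3 -c "
from h import *
to(421.5,-337,242)"
```

```text
t 1.1 pos [ 422.2 -335.8  242. ] yaw 8.7 zaxis [-0.     0.001 -1.   ] F [-0.4 -0.7 -0.9] grip mm 60.4 shift cm [-0.08  0.11  0.  ]
```

{"method": "apply_moves", "body": {"commands": [[6,-0.08,0.1,1.84,0],[6,0,0,1.84,0],[6,0,0,1.84,0],[6,0,0,1.84,0],[6,0,0,1.84,0],[6,0,0,0,0],[0.8,0,0,0,0],[0.8,0,0,0,0],[0.8,0,0,0,0],[0.8,0,0,0,0],[0.8,0,0,0,0],[0.8,0,0,0,0]]}}

```text
time_s: 2.1
eef_pos: [420.9, -338.5, 151.6]
ee_rot: [0.001, 0.997, 0.076, 0.001]
force: [-0.3, -0.5, 6.5]
grip_width: 0.194
```

```bash
python3 -c "
from h import *
to(421.5,-337,150)
for n in ('side','top'): cv2.imwrite('pics/g_%s.png'%n,ctrl.capture(n)[:,:,::-1])
crop('pics/g_side.png','pics/g_side_c.png',170,200,110,130,4)
crop('pics/g_top.png','pics/g_top_c.png',320,200,110,80,6)
"
```

```text
t 2.1 pos [ 420.9 -338.5  151.6] yaw 8.7 zaxis [ 0.002 -0.002 -1.   ] F [-0.3 -0.5  6.5] grip mm 16.6 shift cm [ 0.08 -0.14  0.16]
```

View pics/g_side_c.png

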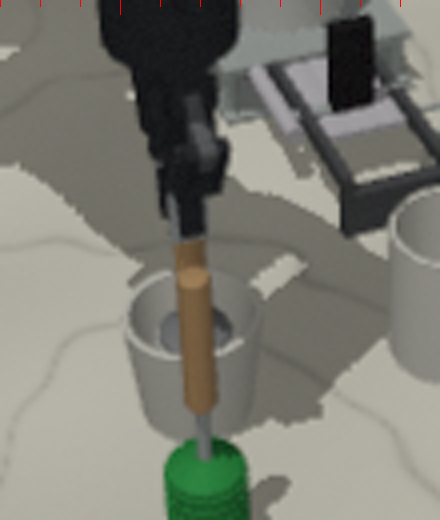

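The handle is gripped: the jaws closed to 16.6 mm on the 18 mm handle. In the side crop the fingers are on the crock brush at (190,220) and the green brush stands free. Now I'll lift straight up.

{"method": "apply_moves", "body": {"commands": [[0.8,0,0,-1,0],[0.8,0,0,-2,0],[0.8,0,0,-2,0],[0.8,0,0,-2,0],[0.8,0,0,-2,0],[0.8,0,0,-2,0],[0.8,0,0,-2,0],[0.8,0,0,-2,0],[0.8,0,0,-1,0],[0.8,0,0,0,0]]}}

```text
time_s: 3.03
eef_pos: [420.8, -338.3, 312.7]
ee_rot: [0.002, 0.997, 0.076, 0.001]
force: [-0.1, -0.9, -0.5]
grip_width: 0.196
```

```bash
python3 -c "
from h import *
to(545,30,310)
for n in ('side','top'): cv2.imwrite('pics/l_%s.png'%n,ctrl.capture(n)[:,:,::-1])
crop('pics/l_side.png','pics/l_side_c.png',170,120,110,200,3)
crop('pics/l_top.png','pics/l_top_c.png',320,180,110,90,6)
"
```

```text
t 3.03 pos [ 420.8 -338.3  312.7] yaw 8.7 zaxis [ 0.003 -0.003 -1.   ] F [-0.1 -0.9 -0.5] grip mm 16.8 shift cm [ 17.84 -34.53   0.18]
```

View pics/l_side_c.png

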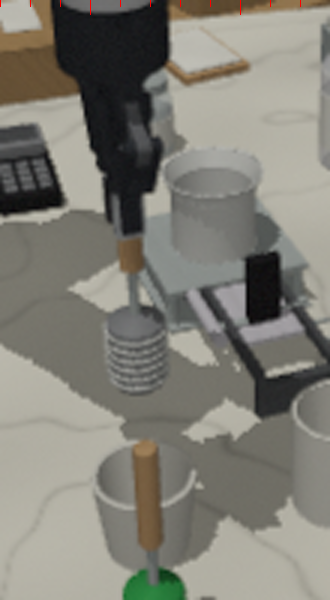

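View pics/l_top_c.png

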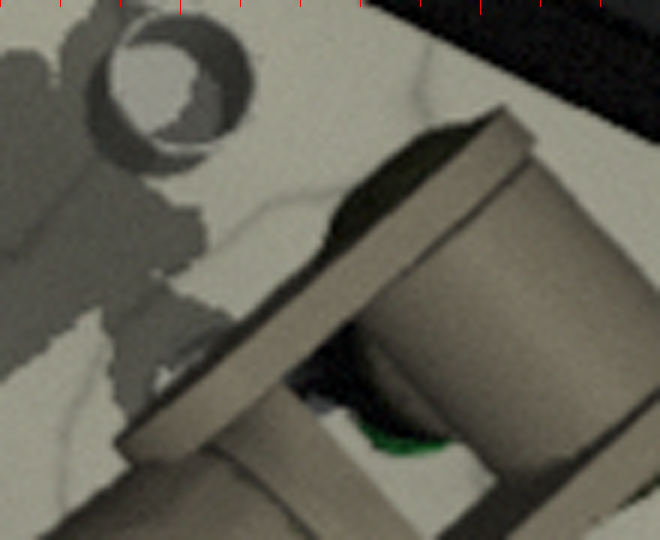

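{"method": "apply_moves", "body": {"commands": [[0.8,0.8,-1.6,0,0],[0.8,1.6,-3.1,0,0],[0.8,1.6,-3.1,0,0],[0.8,1.6,-3.1,0,0],[0.8,1.6,-3.1,0,0],[0.8,1.6,-3.1,0,0],[0.8,1.6,-3.1,0,0],[0.8,1.6,-3.1,0,0],[0.8,1.6,-3.1,0,0],[0.8,1.6,-3.1,0,0],[0.8,1.6,-3.1,0,0],[0.8,1,-1.9,0,0]]}}

```text
time_s: 4.13
eef_pos: [544.3, 33.0, 308.7]
ee_rot: [-0.001, 0.997, 0.077, -0.001]
force: [0.0, -0.2, -0.5]
grip_width: 0.198
```

{"method": "apply_moves", "body": {"commands": [[0.8,0,0,0,0],[0.8,0,0,0,0]]}}

```text
time_s: 4.3
eef_pos: [544.1, 30.8, 308.7]
ee_rot: [-0.0, 0.997, 0.077, -0.001]
force: [-0.6, -0.3, -1.1]
grip_width: 0.195
```

```bash
python3 -c "
from h import *
to(545,30,310)
for n in ('side','top'): cv2.imwrite('pics/m_%s.png'%n,ctrl.capture(n)[:,:,::-1])
crop('pics/m_side.png','pics/m_side_c.png',190,80,110,150,4)
crop('pics/m_top.png','pics/m_top_c.png',190,160,110,90,6)
print(proj('side',np.array([545,30,165])),proj('side',np.array([545,30,135])))
"
```

```text
t 4.3 pos [544.1  30.8 308.7] yaw 8.81 zaxis [-0.003  0.    -1.   ] F [-0.6 -0.3 -1.1] grip mm 16.6 shift cm [ 0.08  0.1  -0.13]
[240.1118394  167.06307706] [240.36964347 175.85975304]
```

View pics/m_side_c.png

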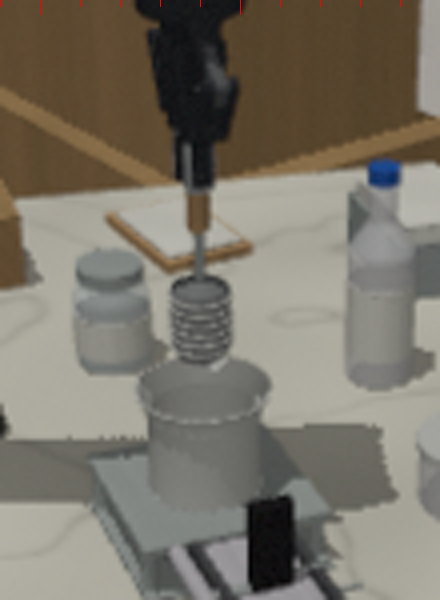

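View pics/m_top_c.png

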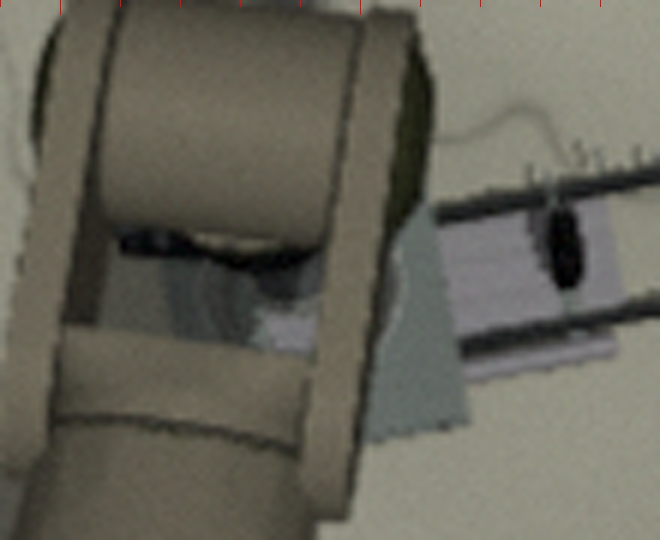

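The head hangs centred over the mouth: head at (240.5,170) against a rim centre of u=241 in the side view. I'll go down now.

{"method": "apply_moves", "body": {"commands": [[0.8,0.05,0.1,1.5,0],[0.8,0,0,1.5,0],[0.8,0,0,1.5,0],[0.8,0,0,1.5,0],[0.8,0,0,1.5,0],[0.8,0,0,1.5,0],[0.8,0,0,1.4,0],[0.8,0,0,0,0],[0.8,0,0,0,0],[0.8,0,0,0,0]]}}

```text
time_s: 5.23
eef_pos: [545.2, 28.4, 207.2]
ee_rot: [0.0, 0.997, 0.075, 0.001]
force: [-0.8, 0.5, 0.2]
grip_width: 0.197
```

```bash
python3 -c "
from h import *
to(545,30,203)
for n in ('side',): cv2.imwrite('pics/d_%s.png'%n,ctrl.capture(n)[:,:,::-1])
crop('pics/d_side.png','pics/d_side_c.png',190,80,110,150,4)
"
```

```text
t 5.23 pos [545.2  28.4 207.2] yaw 8.65 zaxis [ 0.001 -0.    -1.   ] F [-0.8  0.5  0.2] grip mm 16.8 shift cm [ 0.   -0.16  0.42]
```

View pics/d_side_c.png

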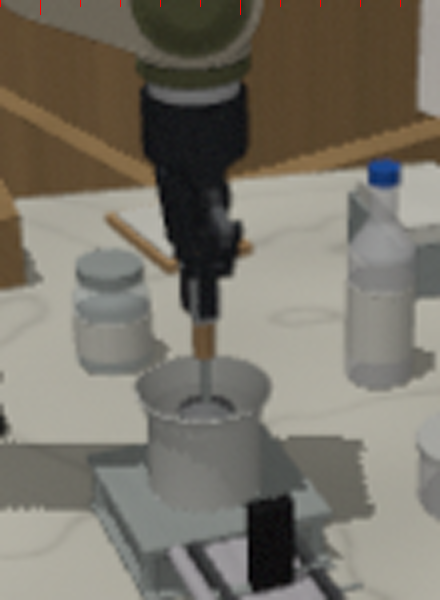

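{"method": "apply_moves", "body": {"commands": [[0.8,0,0,0.6,0],[0.8,0,0,0,0],[0.8,0,0,0,0]]}}

```text
time_s: 5.53
eef_pos: [544.9, 29.0, 200.2]
ee_rot: [-0.0, 0.997, 0.076, -0.0]
force: [0.6, -0.4, -0.7]
grip_width: 0.199
```

{"method": "apply_moves", "body": {"commands": [[0.8,0,0,-1.5,0],[0.8,0,0,-1.5,0],[0.8,0,0,-1.5,0],[0.8,0,0,-1.5,0],[0.8,0,0,-1.5,0],[0.8,0,0,-1,0],[0.8,0,0,0,0],[0.8,0,0,0,0],[0.8,0,0,0,0]]}}

```text
time_s: 6.28
eef_pos: [544.7, 29.1, 284.3]
ee_rot: [-0.0, 0.997, 0.076, -0.001]
force: [-0.2, -0.4, -0.4]
grip_width: 0.196
```

```bash
python3 -c "
from h import *
to(545,30,203)
for n in ('side',): cv2.imwrite('pics/u_%s.png'%n,ctrl.capture(n)[:,:,::-1])
crop('pics/u_side.png','pics/u_side_c.png',190,80,110,150,4)
"
```

```text
t 6.28 pos [544.7  29.1 284.3] yaw 8.7 zaxis [-0.002  0.    -1.   ] F [-0.2 -0.4 -0.4] grip mm 16.8 shift cm [ 0.06 -0.08  8.13]
```

View pics/u_side_c.png

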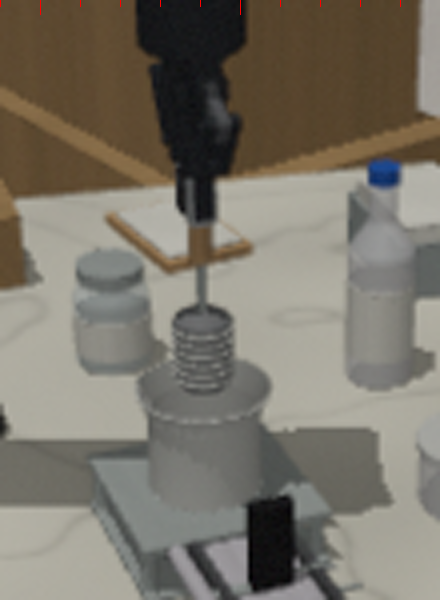

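Now the second stroke.

{"method": "apply_moves", "body": {"commands": [[0.8,0,0,1.5,0],[0.8,0,0,1.5,0],[0.8,0,0,1.5,0],[0.8,0,0,1.5,0],[0.8,0,0,1.5,0],[0.8,0,0,0.9,0],[0.8,0,0,0,0],[0.8,0,0,0,0],[0.8,0,0,0,0]]}}

```text
time_s: 7.08
eef_pos: [545.3, 29.0, 202.1]
ee_rot: [0.0, 0.997, 0.076, 0.001]
force: [0.2, 0.5, -0.8]
grip_width: 0.198
```

{"method": "apply_moves", "body": {"commands": [[0.8,0,0,-1.5,0],[0.8,0,0,-1.5,0],[0.8,0,0,-1.5,0],[0.8,0,0,-1.5,0],[0.8,0,0,-1.5,0],[0.8,0,0,-1.5,0],[0.8,0,0,-1.5,0],[0.8,0,0,-0.7,0],[0.8,0,0,0,0],[0.8,0,0,0,0]]}}

```text
time_s: 7.92
eef_pos: [545.0, 29.1, 313.2]
ee_rot: [0.0, 0.997, 0.076, 0.0]
force: [-0.3, -0.7, -1.2]
grip_width: 0.197
```

```bash
python3 -c "
from h import *
to(421,-338,310)
to(421,-338,152)
for n in ('side','top'): cv2.imwrite('pics/c_%s.png'%n,ctrl.capture(n)[:,:,::-1])
crop('pics/c_side.png','pics/c_side_c.png',170,80,110,250,3)
crop('pics/c_top.png','pics/c_top_c.png',330,215,100,60,8)
"
```

```text
t 7.92 pos [545.   29.1 313.2] yaw 8.7 zaxis [ 0. -0. -1.] F [-0.3 -0.7 -1.2] grip mm 16.8 shift cm [-17.8   34.41   0.32]
t 7.92 pos [545.   29.1 313.2] yaw 8.7 zaxis [ 0. -0. -1.] F [-0.3 -0.7 -1.2] grip mm 16.8 shift cm [-17.81  34.41  16.12]
```

View pics/c_side_c.png

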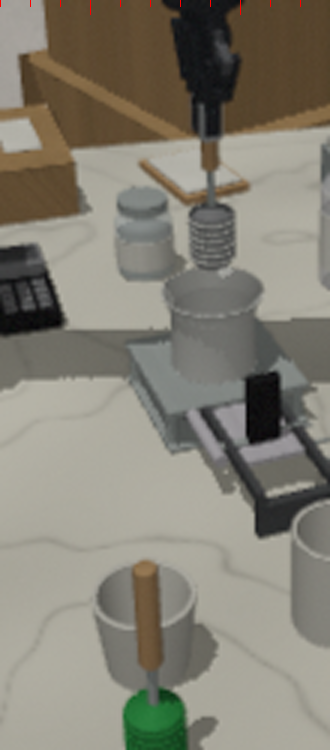

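View pics/c_top_c.png

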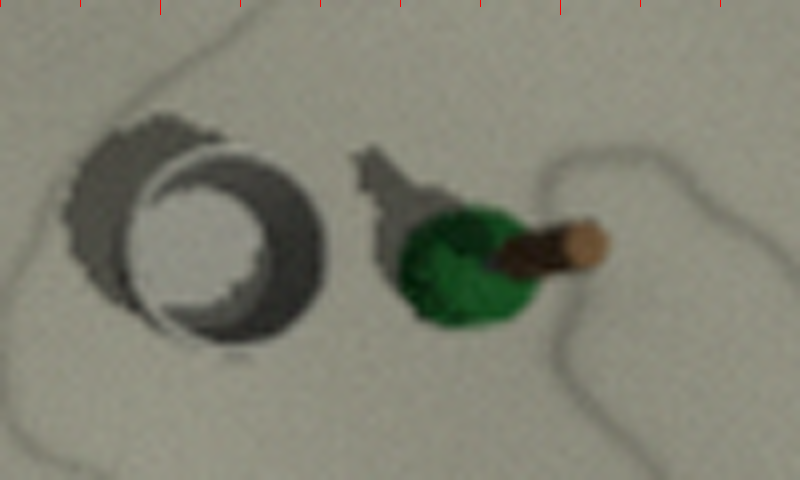

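Both strokes are done: the tip reached about 55 mm and then rose above the rim each time. The crock hasn't moved. I'll go back over it.

{"method": "apply_moves", "body": {"commands": [[0.8,-0.8,1.6,0,0],[0.8,-1.6,3.1,0,0],[0.8,-1.6,3.1,0,0],[0.8,-1.6,3.1,0,0],[0.8,-1.6,3.1,0,0],[0.8,-1.6,3.1,0,0],[0.8,-1.6,3.1,0,0],[0.8,-1.6,3.1,0,0],[0.8,-1.6,3.1,0,0],[0.8,-1.6,3.1,0,0],[0.8,-1.6,3.1,0,0],[0.8,-1,1.9,0,0]]}}

```text
time_s: 9.02
eef_pos: [419.7, -341.5, 312.2]
ee_rot: [-0.0, 0.997, 0.075, -0.001]
force: [0.5, -0.3, -0.0]
grip_width: 0.194
```

{"method": "apply_moves", "body": {"commands": [[0.8,0,0,0,0],[0.8,0,0,0,0],[0.8,0,0,0,0]]}}

```text
time_s: 9.27
eef_pos: [421.4, -338.2, 312.8]
ee_rot: [-0.001, 0.997, 0.076, -0.0]
force: [-0.0, 0.2, -1.3]
grip_width: 0.196
```

```bash
python3 -c "
from h import *
to(421,-338,152)
for n in ('side',): cv2.imwrite('pics/c2_%s.png'%n,ctrl.capture(n)[:,:,::-1])
crop('pics/c2_side.png','pics/c2_side_c.png',170,120,110,200,3)
"
```

```text
t 9.27 pos [ 421.4 -338.2  312.8] yaw 8.72 zaxis [-0.     0.001 -1.   ] F [-0.   0.2 -1.3] grip mm 16.7 shift cm [-3.000e-02 -1.000e-02  1.608e+01]
```

View pics/c2_side_c.png

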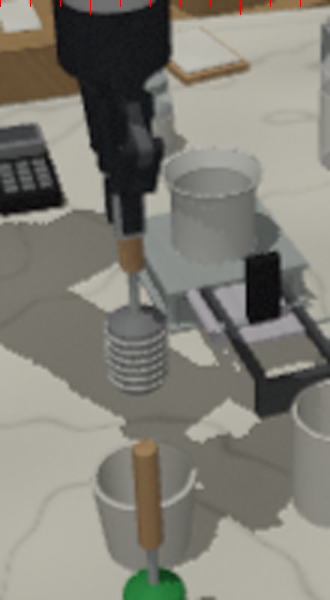

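{"method": "apply_moves", "body": {"commands": [[0.8,0,0,2,0],[0.8,0,0,2,0],[0.8,0,0,2,0],[0.8,0,0,2,0],[0.8,0,0,2,0],[0.8,0,0,2,0],[0.8,0,0,2,0],[0.8,0,0,1,0],[0.8,0,0,0.7,0],[0.8,0,0,0,0],[0.8,0,0,0,0]]}}

```text
time_s: 10.23
eef_pos: [421.6, -338.9, 157.0]
ee_rot: [0.0, 0.997, 0.076, 0.0]
force: [0.1, 0.2, -0.0]
grip_width: 0.197
```

```bash
python3 -c "
from h import *
to(421,-338,152)
for n in ('side',): cv2.imwrite('pics/c3_%s.png'%n,ctrl.capture(n)[:,:,::-1])
crop('pics/c3_side.png','pics/c3_side_c.png',170,200,110,130,4)
"
```

```text
t 10.23 pos [ 421.6 -338.9  157. ] yaw 8.73 zaxis [ 0.001 -0.001 -1.   ] F [ 0.1  0.2 -0. ] grip mm 16.8 shift cm [-0.05 -0.1   0.5 ]
```

View pics/c3_side_c.png

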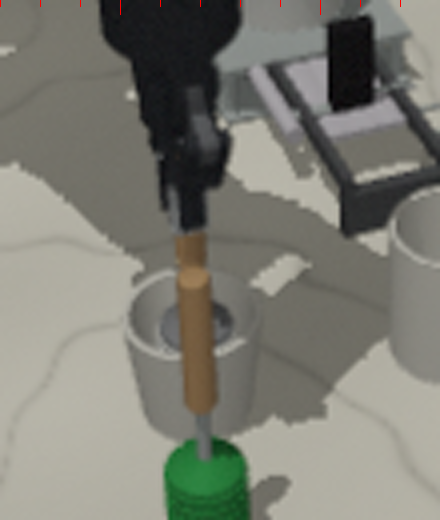

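The head is back inside the crock about 5 mm above its floor. I'll lower the rest of the way and check the force before opening.

{"method": "apply_moves", "body": {"commands": [[0.8,0,0,0.3,0],[0.8,0,0,0.2,0],[0.8,0,0,0,0],[0.8,0,0,0,0]]}}

```text
time_s: 10.62
eef_pos: [421.3, -339.1, 151.6]
ee_rot: [0.0, 0.997, 0.076, 0.0]
force: [0.1, -0.3, 0.9]
grip_width: 0.194
```

```bash
python3 -c "
from h import *
to(421,-338,152)"
```

```text
t 10.62 pos [ 421.3 -339.1  151.6] yaw 8.7 zaxis [ 0.    -0.001 -1.   ] F [ 0.1 -0.3  0.9] grip mm 16.6 shift cm [-0.01 -0.11 -0.04]
```

{"method": "apply_moves", "body": {"commands": [[2.5,0,0,0,0],[5,0,0,0,0],[5,0,0,0,0],[5,0,0,0,0],[5,0,0,-1,0],[5,0,0,-2,0],[5,0,0,-2,0],[5,0,0,-2,0],[5,0,0,-2,0],[5,0,0,0,0],[5,0,0,0,0]]}}

```text
time_s: 11.53
eef_pos: [421.4, -339.1, 242.6]
ee_rot: [0.001, 0.997, 0.076, 0.001]
force: [0.1, -0.6, -0.9]
grip_width: 0.587
```

```bash
python3 -c "
from h import *
to(567,-109.5,242)
for n in ('side','top'): cv2.imwrite('pics/r_%s.png'%n,ctrl.capture(n)[:,:,::-1])
crop('pics/r_side.png','pics/r_side_c.png',170,160,110,180,4)
crop('pics/r_top.png','pics/r_top_c.png',330,205,100,70,8)
"
```

```text
t 11.53 pos [ 421.4 -339.1  242.6] yaw 8.7 zaxis [ 0.001 -0.002 -1.   ] F [ 0.1 -0.6 -0.9] grip mm 50.1 shift cm [ 17.87 -20.49   0.04]
```

View pics/r_side_c.png

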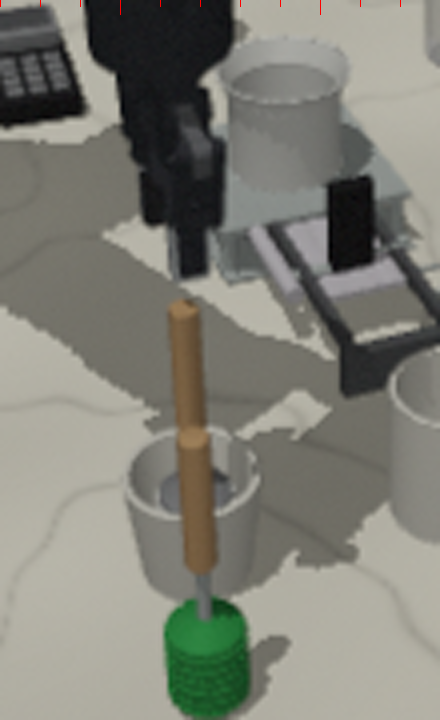

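View pics/r_top.png

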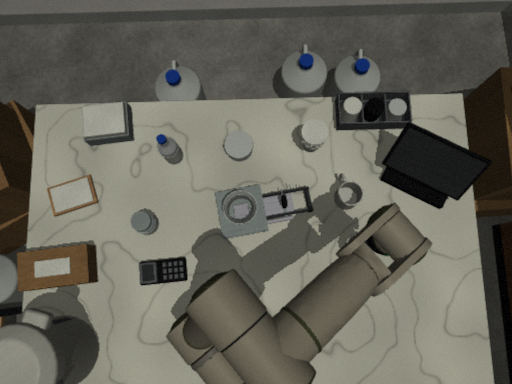

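The brush stands upright in the crock, released. Its handle top is at side (215,236), the same as at the start. Now I'll move over the tab.

{"method": "apply_moves", "body": {"commands": [[5,0.9,-1,0,0],[5,1.8,-2.05,0,0],[5,1.8,-2.05,0,0],[5,1.8,-2.05,0,0],[5,1.8,-2.05,0,0],[5,1.8,-2.05,0,0],[5,1.8,-2.05,0,0],[5,1.8,-2.05,0,0],[5,1.8,-2.05,0,0],[5,1.8,-2.05,0,0],[5,0.8,-1.05,0,0],[5,0,0,0,0]]}}

```text
time_s: 12.63
eef_pos: [567.8, -106.3, 240.5]
ee_rot: [-0.001, 0.997, 0.077, -0.001]
force: [0.4, 0.7, 0.4]
grip_width: 0.59
```

```bash
python3 -c "
from h import *
to(567,-109.5,242)
for n in ('side','top'): cv2.imwrite('pics/p_%s.png'%n,ctrl.capture(n)[:,:,::-1])
crop('pics/p_side.png','pics/p_side_c.png',190,120,140,160,4)
crop('pics/p_top.png','pics/p_top_c.png',330,205,100,70,8)
"
```

```text
t 12.63 pos [ 567.8 -106.3  240.5] yaw 8.89 zaxis [-0.001  0.001 -1.   ] F [0.4 0.7 0.4] grip mm 50.4 shift cm [-0.13  0.3  -0.15]
```

View pics/p_side_c.png

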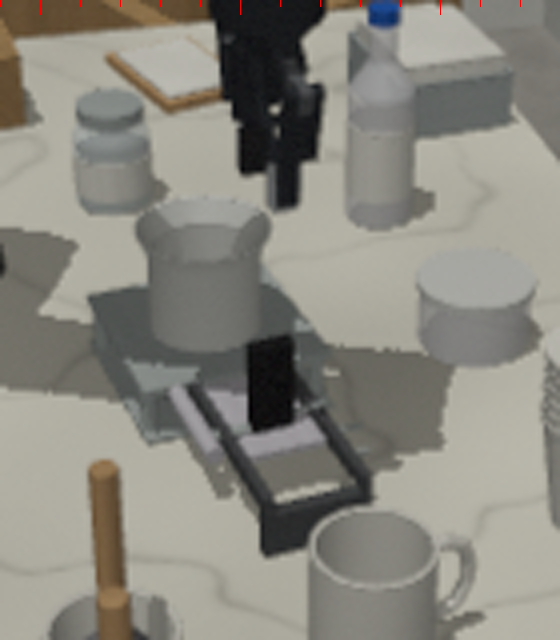

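View pics/p_top_c.png

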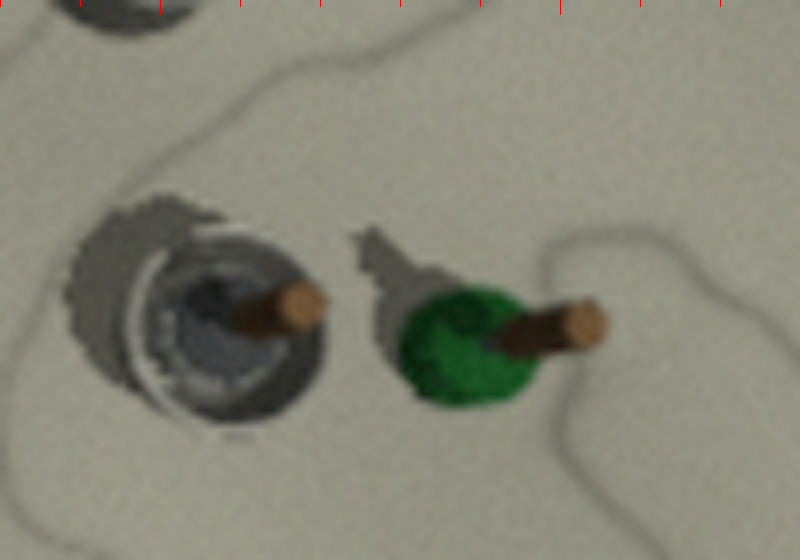

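{"method": "apply_moves", "body": {"commands": [[5,-0.05,0,1.5,0],[5,0,0,1.5,0],[5,0,0,1.5,0],[5,0,0,1.5,0],[5,0,0,1.5,0],[5,0,0,1.5,0],[5,0,0,1.5,0],[5,0,0,0,0],[5,0,0,0,0]]}}

```text
time_s: 13.48
eef_pos: [566.0, -110.1, 136.1]
ee_rot: [-0.0, 0.997, 0.075, -0.001]
force: [-0.0, -0.1, 0.5]
grip_width: 0.583
```

```bash
python3 -c "
from h import *
to(567,-109.5,87)
for n in ('side',): cv2.imwrite('pics/q_%s.png'%n,ctrl.capture(n)[:,:,::-1])
crop('pics/q_side.png','pics/q_side_c.png',220,140,80,110,6)
for z in (115,95,76): print(z,proj('side',np.array([566.2,-109.5,z])))
"
```

```text
t 13.48 pos [ 566.  -110.1  136.1] yaw 8.62 zaxis [-0.001  0.    -1.   ] F [-0.  -0.1  0.5] grip mm 49.8 shift cm [ 0.11 -0.05  4.91]
115 [256.98676507 204.77372622]
95 [257.03413725 210.75859647]
76 [257.07843382 216.35490273]
```

View pics/q_side_c.png

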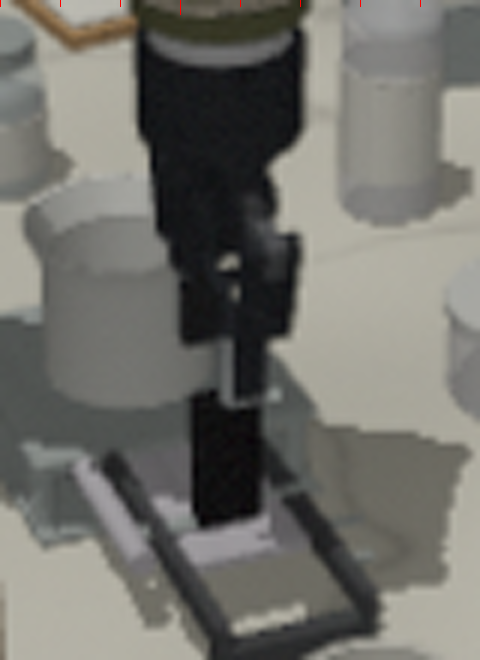

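The near finger hangs in front of the tab (crop x≈242 against 226, and perspective accounts for the offset). I'll go down around it.

{"method": "apply_moves", "body": {"commands": [[5,0.05,0,0.8,0],[5,0,0,0.8,0],[5,0,0,0.8,0],[5,0,0,0.8,0],[5,0,0,0.8,0],[5,0,0,0.8,0],[5,0,0,0,0],[5,0,0,0,0]]}}

```text
time_s: 14.2
eef_pos: [567.0, -109.1, 87.8]
ee_rot: [-0.0, 0.997, 0.076, -0.0]
force: [0.2, 0.2, 0.2]
grip_width: 0.586
```

```bash
python3 -c "
from h import *
to(567,-109.5,87)
for n in ('side',): cv2.imwrite('pics/w_%s.png'%n,ctrl.capture(n)[:,:,::-1])
crop('pics/w_side.png','pics/w_side_c.png',220,140,80,110,6)
"
```

```text
t 14.2 pos [ 567.  -109.1   87.8] yaw 8.7 zaxis [-0.001  0.    -1.   ] F [0.2 0.2 0.2] grip mm 50.0 shift cm [-0.    0.04  0.08]
```

View pics/w_side_c.png

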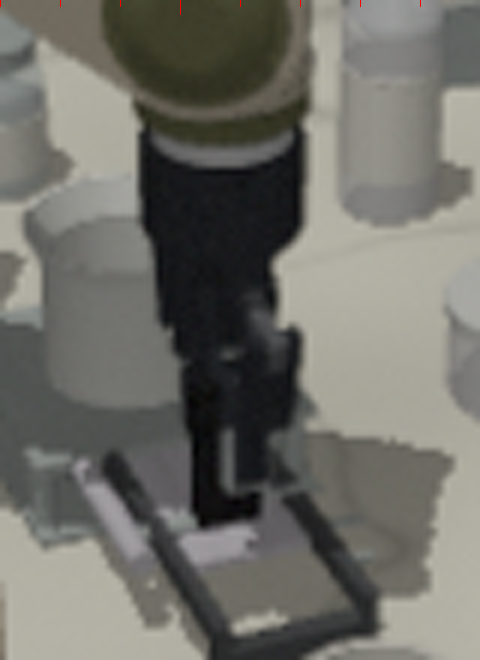

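{"method": "apply_moves", "body": {"commands": [[0.4,0,0,0,0],[0.4,0,0,0,0],[0.4,0,0,0,0],[0.4,0,0,0,0],[0.4,0,0,0,0],[0.4,0,0,0,0],[0.4,0,0,0,0],[0.4,0,0,0,0]], "squeeze": 60}}

```text
time_s: 14.92
eef_pos: [567.3, -108.9, 88.8]
ee_rot: [-0.0, 0.997, 0.076, 0.0]
force: [-1.5, 2.7, 5.9]
grip_width: 0.159
```

```bash
python3 -c "
from h import *
to(567,-109.5,87)
for n in ('side','top'): cv2.imwrite('pics/x_%s.png'%n,ctrl.capture(n)[:,:,::-1])
crop('pics/x_side.png','pics/x_side_c.png',220,140,80,110,6)
crop('pics/x_top.png','pics/x_top_c.png',230,160,100,70,8)
"
```

```text
t 14.92 pos [ 567.3 -108.9   88.8] yaw 8.73 zaxis [ 0.  0. -1.] F [-1.5  2.7  5.9] grip mm 13.6 shift cm [-0.03  0.05  0.18]
```

View pics/x_side_c.png

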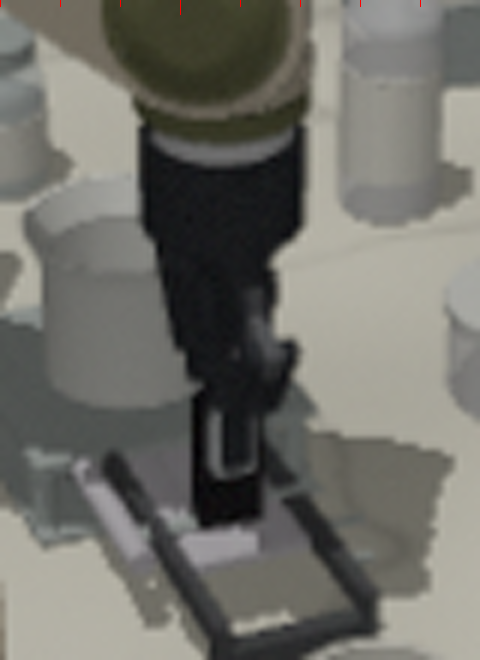

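View pics/x_top_c.png

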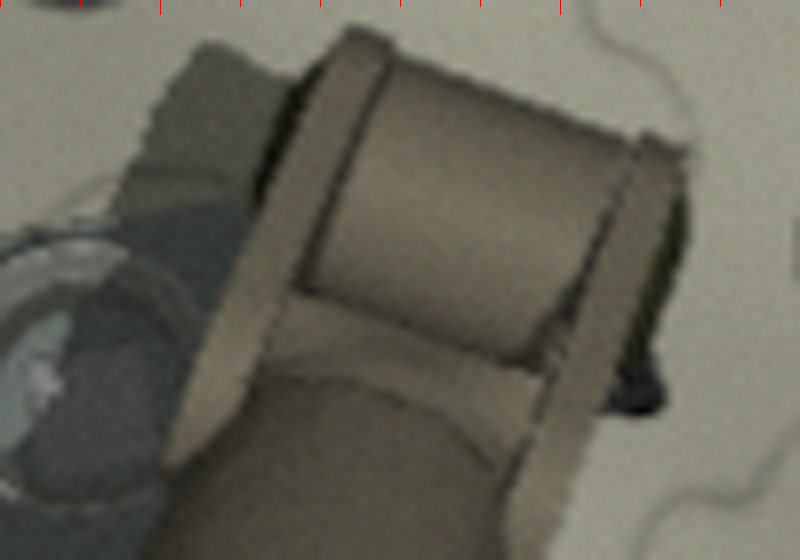

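The jaws closed on the tab at 13.6 mm against its 14 mm, and the grip lies 140.1 mm from the tube axis, as it should when shut. I'll pull slowly along tool +y.

{"method": "apply_moves", "body": {"commands": [[0.4,0,0.4,0,0],[0.4,0,0.5,0,0],[0.4,0,0.5,0,0],[0.4,0,0.5,0,0],[0.4,0,0.5,0,0],[0.4,0,0.4,0,0],[0.4,0,0.2,0,0],[0.4,0,0,0,0],[0.4,0,0,0,0],[0.4,0,0,0,0]]}}

```text
time_s: 15.85
eef_pos: [571.9, -137.7, 88.7]
ee_rot: [-0.001, 0.997, 0.076, 0.0]
force: [-0.8, 8.3, 5.9]
grip_width: 0.159
```

```bash
python3 -c "
from h import *
to(571.8,-138.5,88.8)
s=ctrl.sense(); print('moved',(s['eef_pos']-[567.3,-108.9,88.8])@[.151,-.9885,0])
for n in ('side','top'): cv2.imwrite('pics/y_%s.png'%n,ctrl.capture(n)[:,:,::-1])
crop('pics/y_side.png','pics/y_side_c.png',220,150,80,100,6)
crop('pics/y_top.png','pics/y_top_c.png',230,160,100,70,8)
"
```

```text
t 15.85 pos [ 571.9 -137.7   88.7] yaw 8.74 zaxis [ 0.     0.002 -1.   ] F [-0.8  8.3  5.9] grip mm 13.6 shift cm [-0.02  0.08 -0.01]
moved 29.144660194985953
```

View pics/y_side_c.png

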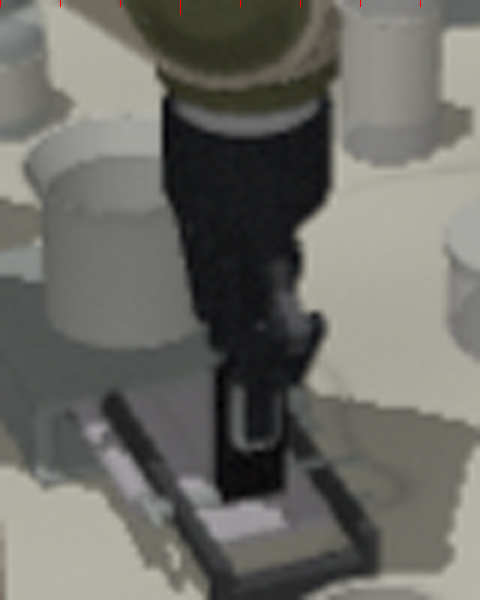

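View pics/y_top_c.png

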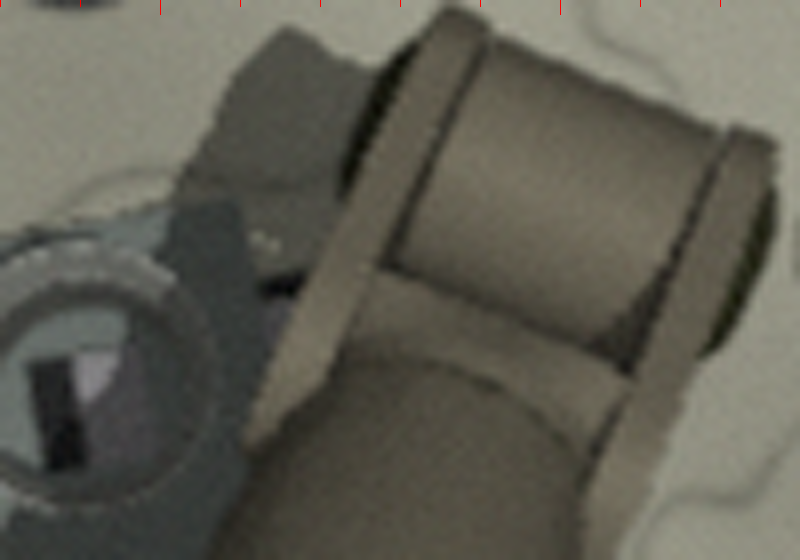

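```bash
python3 -c "
from h import *
crop('pics/side0.png','pics/z0.png',250,205,45,38,9)
crop('pics/y_side.png','pics/z1.png',250,205,45,38,9)
a=cv2.imread('pics/z0.png');b=cv2.imread('pics/z1.png');
b=cv2.convertScaleAbs(b,alpha=1.6); cv2.imwrite('pics/z.png',np.vstack([a,b])[:600])
c,s=np.cos(np.radians(8.7)),np.sin(np.radians(8.7))
for d in (140,170,200):
  for X in (45,55): p=np.array([545,29.5,0])+X*np.array([c,s,0])+d*np.array([s,-c,0]); p[2]=45; q=proj('side',p); print(d,X,q,(q-[250,205]+.5)*9)
"
```

```text
140 45 [271.5575176  221.93753057] [198.51765838 156.93777515]
140 55 [274.73135223 221.22461423] [227.08217003 150.5215281 ]
170 45 [275.57402852 227.51389042] [234.66625669 207.12501377]
170 55 [278.79782345 226.77491852] [263.68041101 200.47426669]
200 45 [279.74346594 233.30256717] [272.19119347 259.22310456]
200 55 [283.01876215 232.53605463] [301.66885932 252.32449164]
```

View pics/z.png

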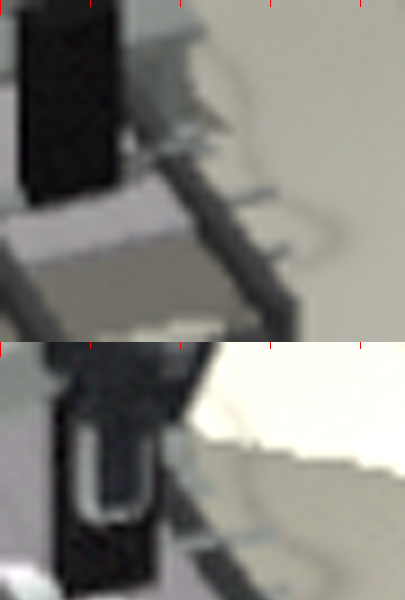

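In the lower half of the crop the pointer, (195,545) to (270,535), lines up with the long middle mark at (255,537). That agrees with 29 mm of travel and 8.3 N of spring force. I'll settle briefly and check everything once more.

{"method": "apply_moves", "body": {"commands": [[0.4,0,0.05,0,0],[0.4,0,0,0,0],[0.4,0,0,0,0],[0.4,0,0,0,0],[0.4,0,0,0,0],[0.4,0,0,0,0],[0.4,0,0,0,0],[0.4,0,0,0,0]]}}

```text
time_s: 16.62
eef_pos: [571.9, -138.1, 88.7]
ee_rot: [-0.001, 0.997, 0.076, 0.0]
force: [-0.4, 8.7, 7.1]
grip_width: 0.158
```

```bash
python3 -c "
from h import *
to(571.8,-138.5,88.8)
s=ctrl.sense(); print('moved',(s['eef_pos']-[567.3,-108.9,88.8])@[.151,-.9885,0], abs(s['dq']).max())
for n in ('side','top'): cv2.imwrite('pics/f_%s.png'%n,ctrl.capture(n)[:,:,::-1])
"
```

```text
t 16.62 pos [ 571.9 -138.1   88.7] yaw 8.74 zaxis [ 0.     0.002 -1.   ] F [-0.4  8.7  7.1] grip mm 13.5 shift cm [-0.02  0.04 -0.01]
moved 29.524173962907714 0.0015430931416011958
```

View pics/f_side.png

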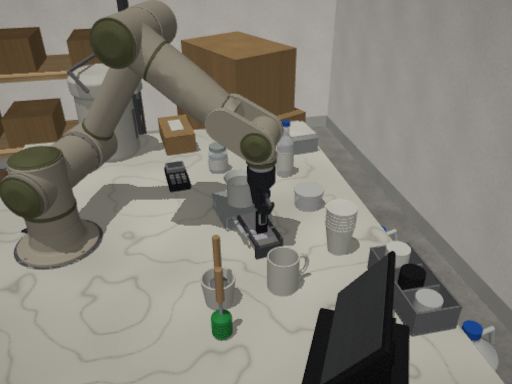

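View pics/f_top.png

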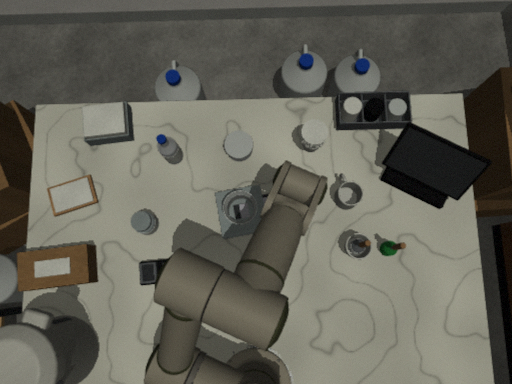

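The brush stands in the crock at side (217,240), and the green brush at (221,323) and the bystanders are where they were. The gate is held at rest at about 29.5 mm. I'll hand it in.

```bash
python3 -c "
from rig import ctrl
ctrl.finish_job(); print(ctrl.sense()['time_s'])"
```

```text
the job is handed in; nothing more can be done
the job is handed in; nothing more can be done
```

The job is handed in, at about 16.6 s on the robot's clock. I took the brush out of the crock and moved it down to about 5 mm above the hopper floor, then up above the rim, twice. I put it back in the crock and let go. Then I gripped the gate tab at 60 N and pulled it to the half mark, and the arm is still holding it there.

**Last checks:**
- **Gate:** it has moved 29.5 mm by the arm's position, at rest. The spring pull reads about 8.7 N, where 9 N is expected at half. In the enlarged picture, the pointer lined up with the long middle mark.
- **Brush and bystanders:** the brush stands upright in the unmoved crock. The green brush and the bystanders look unmoved in both pictures, except the terminal, which the arm partly hides in the last top view.

**One disagreement:** triangulated heights came out about 3–6 mm low against the known sizes. I took horizontal positions from the top camera with the given heights instead, and they fitted every grasp.

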